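# Put the washed vase to dry inside the covered crock

## Robot

A 6-joint arm with a two-finger parallel gripper is mounted at the origin on the work surface. World frame = base frame: x ahead of the robot, y to its left, z up, the work surface at z = 0. Lengths are in mm, angles in degrees, forces in N, time in s.
With the tool pointing down it reaches from about 300 to 850 mm from the base axis. Payload 4.2 kg.
Tool frame: the origin (TCP) lies midway between the tips of the shut fingers; the grasp point (between the pads) lies 19 mm behind it; z points along the fingers, y is the line along which they close (so a half turn about z gives the same grasp; the last joint's range is limited). The gripper opens to 91 mm and grips with 3 to 60 N. Pads are 32 mm wide; open, the fingers measure 118 mm over their backs; the gripper's body (76 mm by 178 mm) begins 60 mm behind the grasp point.
Start: joints at [68.984, 18.312, 89.639, -0, 72.044, -1.146], TCP at [195.44, 540.783, 213.976] pointing down, gripper open.
Joint ranges: [-177.97, 177.97], [-48.28, 115.42], [12.27, 149.76], [-77.06, 257.06], [2.81, 150.46], [-146.56, 146.56]. Speed limits (degrees/s): [147.25, 147.25, 180, 180, 180, 180].

## Interface

Orientations are given as [roll, pitch, yaw] about the fixed x, y, z axes, in that order (R = Rz(yaw) Ry(pitch) Rx(roll)).
In Python, from workcell import state, grab_frame, camera_model, workorder gives the robot as it stands.
- The arm moves only by the tool carry_out, never from a script. Its argument "commands" is a list of rows, each a list of 7 numbers: the turn, a rotation vector about the tool's x, y, z in degrees, then the shift along the tool's x, y, z in mm, then the opening, from -1 (shut) to 1 (fully open). In form: [[ax, ay, az, dx, dy, dz, hand], ...]. A call has 1 to 20 rows; each row is the pose to reach, as a shift and turn from the pose commanded when the call began, along the tool's axes at that moment; what a row does not reach only later rows make up. A row lasts 1/10 s, in which the tool goes at most 50 mm and 8.59 degrees, less where a joint would pass 70% of its speed; a pose out of reach is approached as far as the arm can. A call with a gripper value outside its range is refused whole. The fingers move at their own pace and stop on an object; "force" is the grip in N (left out, the last holds). Time passes only in rows, so rows that repeat a pose let the fingers close. It gives the time, the measured TCP pose, the force, the opening and the grip force at its end, in the units of the state.
- state(): the state, without advancing time (a new reading comes with each control period).
- grab_frame(name): name is "side" or "top"; returns the picture (384x512x3 uint8, red, green, blue); there is no depth.
- camera_model(name): a dict with "fx", "fy", "cx", "cy" (pixels), "origin" and "rotation" of the camera in the world. Camera axes: x right, y up, looking along -z (the intrinsics and any distortion apply to the point x, -y, -z); pixel columns grow to the right and rows downward; lengths in mm; the calibration is good to about 2 mm. A picture is of the moment at which its call begins. camera_model takes no time and is no camera call.
- workorder.job_done(): hands the job in; it is judged then, once.
The state is a dict: "time_s": time; "qpos": joint angles; "qvel": joint speeds; "effort": joint torques, N m; "ee_pos": TCP position; "ee_rot": TCP orientation; "force": force on the tool from outside, world axes, zero at the start; "torque": the same for the moment, N m; "gripper_width": finger opening in mm; "gripper_force": force on a finger pad.
Only numpy, scipy, OpenCV 4.12 (cv2) and the standard library are available. Lean on these libraries where they do the work, as an engineer would, in place of code of your own. Each camera call takes 0.05 s, during which the arm holds its last target. There are 200 camera calls.

## Task

Lift the lid off the terracotta drying crock by its blue knob and set it down flat, knob up, on the round cork mat. Then take the washed vase off the wire rack and stand it upside down over the wooden peg inside the crock: lower it until you feel its lip settle on the disc around the peg, do not press hard and do not let it (or the lid) drop, and let go. Leave the other things on the table where they are.

Things in the scene. Friction and masses are not known exactly. Their poses are not given: they have to be found in the camera images.
- lid: Loose round terracotta lid, 184 mm wide, about 0.35 kg, lying on the crock. Origin: centre of its underside; z up. Underneath, an 8 mm deep, 148 mm wide step drops loosely into the crock's mouth (6 mm play all round). The top of its plate is 18 mm above the origin. On the mat it rests on the step.
- lid_knob (a point): Grip point of the lid's blue upright knob, on the lid's axis 44 mm above its origin. The knob is 25 mm thick from 26 to 54 mm above the lid's origin and ends in a blunt top at 60 mm; hold it from above with the fingers closed level.
- mat: Round cork mat fixed to the table, 220 mm across, 5 mm thick. Origin: centre of its underside, at table height.
- crock: Open round terracotta drying crock fixed to the table, 176 mm wide outside, 160 mm inside, rim 90 mm above the table. Origin: centre of its underside; z up. In its middle an upright peg, and around the peg a steel rest disc 68 mm across, clamped by the user with its top anywhere from 15 to 49 mm above the table: different every time and not given. It holds up to 80 N.
- peg_tip (a point): Tip of the upright wooden peg on the crock's axis, 78 mm above the table. The peg is 22 mm thick and tapers over its last 10 mm.
- vase: White and blue ceramic vase, 165 mm long, about 0.35 kg, round about its x axis, which points from foot to mouth. Origin: on the axis, 50 mm from the foot, 115 mm from the mouth; near the centre of mass, good to grip. Straight body 60 mm thick from the foot to 45 mm past the origin. It lies on the rack, mouth 10 degrees below level, axis 100 mm above the table at the origin.
- vase_mouth (a point): Centre of the vase's mouth, in the plane of the lip. The lip is 52 mm wide outside, about 43 mm inside, narrowing to a neck 42 mm wide outside, 32 mm inside; the hole is 80 mm deep.
- vase_foot (a point): Centre of the flat closed foot of the vase. Gripped by a tool leaning 40 degrees from vertical with its fingers pointing towards the mouth, the vase hangs mouth down when the tool leans 40 degrees the other way.
- rack: Low drip rack fixed to the table: wooden base 170 x 100 x 12 mm with two steel wires 10 mm thick, 36 mm apart, sloping 10 degrees down along its x axis (the way the mouth points). The wires lie wholly under the vase, so both sides of the vase are free for fingers down to 15 mm above the table. Origin: underside of the base, straight below the vase's origin to within 5 mm.
- glaze_jar: Bystander, loose: small blue lidded glaze jar, 56 mm wide, 75 mm high. Origin: centre of its underside. Leave it alone.
- tea_cup: Bystander, loose: green glass tea cup, 72 mm wide, 70 mm high. Origin: centre of its underside. Leave it alone.
- tile_pile: Bystander, loose: pile of four tiles, 104 mm square, 48 mm high. Origin: centre of its underside. Leave it alone.
- tin: Bystander, loose: plain metal tin, 60 mm wide, 60 mm high. Origin: centre of its underside. Leave it alone.
- bowl: Bystander, loose: blue bowl, 130 mm wide, 55 mm high. Origin: centre of its underside. Leave it alone.
There are look-alikes about, which are no part of the job. What is shaped like the crock but purple is not meant.

How it is judged (in metres and radians):
On the way:
1. the lid lies flat on the cork mat, knob up, and is let go (horizontal distance between lid and mat below 0.06 m and height (world z) of lid below 0.012 m and angle between lid's own z axis and vertical below 0.06 rad and linear speed of lid below 0.02 m/s and contact force between the fingers and lid below 0.2 N), for 0.2 s.
At the end, for the whole second after the job is handed in: Lid flat (3.4 degrees), knob up, centre within 60 mm of the cork mat's. Vase upside down on the rest disc with the peg inside: mouth below 54 mm and within 12 mm of the peg's axis, foot above 150 mm and within 20 mm of it. Both let go and at rest (horizontal distance between lid and mat below 0.06 m and height (world z) of lid below 0.012 m and angle between lid's own z axis and vertical below 0.06 rad and linear speed of each of lid, vase below 0.02 m/s and horizontal distance between vase_mouth and peg_tip below 0.012 m and horizontal distance between vase_foot and peg_tip below 0.02 m and height (world z) of vase_mouth below 0.054 m and height (world z) of vase_foot above 0.15 m and contact force between vase and crock above 1 N and contact force between the fingers and vase below 0.2 N); the robot touches nothing.
It fails at once if the vase is pressed against the crock, its peg or disc with more than 40 N (contact force between vase and crock above 40 N).
It fails at once if the vase is dropped: it moves faster than 0.4 m/s (a fall of 8 mm) while the fingers do not touch it (contact force between the fingers and vase below 0.05 N and linear speed of vase above 0.4 m/s).
It fails at once if the lid is dropped: it moves faster than 0.5 m/s (a fall of 13 mm) while the fingers do not touch it (contact force between the fingers and lid below 0.05 N and linear speed of lid above 0.5 m/s).
It fails at once if a bystander is moved by more than 30 mm (distance of any of glaze_jar, tea_cup, tile_pile, tin, bowl from where it was at the start of the episode above 0.03 m).
It also fails if it takes over 72 s, if anything falls off the work surface, if the arm or the gripper's body presses on something with over 40 N, if the wrist force passes 120 N, or if a joint passes its speed limit or range.

## Working session

There is one attempt and no reset: what is moved stays moved. The work goes in short steps, Python scripts to look and compute and a tool call to move; the robot and the scene stay as the last step left them, time stands still between calls to the robot, and variables do not carry over. Pictures are saved under pics/ and viewed, at most 10 in all, crops included, and the job is handed in when it is done.

Besides the shell and the picture viewer there is one more tool, called in YAML: its name, and indented under it one key for each argument. carry_out: Moves the arm, as the interface text tells. Its arguments: {"type":"object","properties":{"commands":{"type":"array"},"force":{"type":"number"}},"required":["commands"]}

```bash
ls; mkdir -p pics; python3 - <<'E'
from workcell import *
import cv2
s=state();print(s)
for n in("side","top"):
    print(n,camera_model(n)); im=grab_frame(n); cv2.imwrite(f"pics/{n}0.png",im[:,:,::-1])
E
```

```text
pics
{'time_s': 0.0, 'qpos': array([ 6.89830767e+01,  1.83499976e+01,  8.97087641e+01, -1.22712229e-04,
        7.20421911e+01, -1.14524990e+00]), 'qvel': array([ 0.0495031 ,  0.06996805,  0.00236029, -0.04010812,  0.02858921,
        0.04206566]), 'effort': array([-4.43213594e-04, -4.12456870e+01, -2.31971008e+01,  7.28218001e-02,
        4.58362768e-02, -1.51452000e-04]), 'ee_pos': array([195.25839788, 540.28013641, 213.1207718 ]), 'ee_rot': array([-1.79899065e+02, -1.90110472e-03,  1.60128363e+02]), 'force': array([ 0.17515072,  0.3175109 , -0.09205009]), 'torque': array([ 0.00842853, -0.02016869,  0.01580337]), 'gripper_force': 0.0, 'gripper_width': 91.29017166683636}
side {'fx': 473.3016205216463, 'fy': 473.3016205216463, 'cx': 257.82206525980723, 'cy': 186.91816312125854, 'origin': array([ 349.07306952, 1054.74490359, 1272.18892565]), 'rotation': array([  40.59794802,    0.2475467 , -175.47495049])}
top {'fx': 433.21986419616536, 'fy': 433.21986419616536, 'cx': 254.40262277038167, 'cy': 187.3852581696317, 'origin': array([ 249.86955614,   68.09463394, 1456.85433886]), 'rotation': array([ 7.62772261e+00,  4.33910093e-02, -9.16012604e+01])}
```

View pics/side0.png

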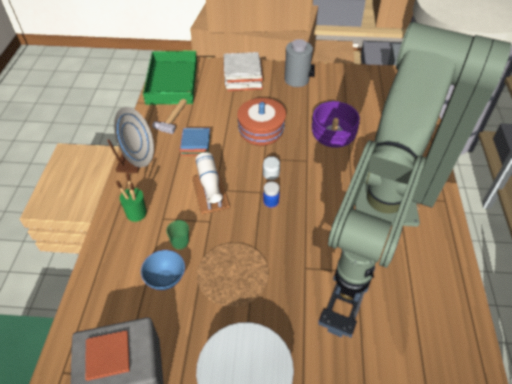

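View pics/top0.png

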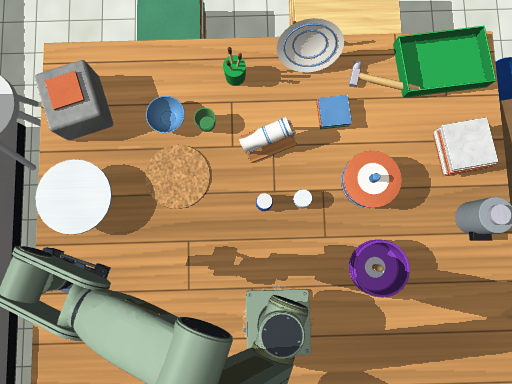

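The side view shows the lid at (262,118) with its knob at (262,104), the vase at (207,178) and the mat at (233,273). In the top view the lid is at (373,180), the vase at (267,136) and the mat at (179,177); the purple crock at (379,268) is the look-alike.

```bash
cat >h.py <<'E'
import numpy as np, cv2
from scipy.spatial.transform import Rotation as R
from workcell import *
C={n:camera_model(n) for n in("side","top")}
def rot(n): return R.from_euler('xyz',C[n]['rotation'],degrees=True).as_matrix()
def ray(n,u,v):
    c=C[n]; d=np.array([(u-c['cx'])/c['fx'],-(v-c['cy'])/c['fy'],-1]); return np.array(c['origin']),rot(n)@d
def onz(n,u,v,z):
    o,d=ray(n,u,v); return o+d*(z-o[2])/d[2]
def proj(n,p):
    c=C[n]; q=rot(n).T@(np.array(p)-c['origin']); return np.array([c['cx']+c['fx']*q[0]/-q[2],c['cy']-c['fy']*q[1]/-q[2]])
def tri(a,b):
    o1,d1=ray("side",*a);o2,d2=ray("top",*b)
    t=np.linalg.lstsq(np.c_[d1,-d2],o2-o1,rcond=None)[0]
    p,q=o1+d1*t[0],o2+d2*t[1]; return (p+q)/2,np.linalg.norm(p-q)
E
python3 - <<'E'
from h import *
print({k:v for k,v in C['top'].items() if 'dist' in k})
s=cv2.imread('pics/side0.png');t=cv2.imread('pics/top0.png')
a=cv2.resize(s[85:225,170:300],None,fx=3,fy=3,interpolation=cv2.INTER_CUBIC)
b=cv2.resize(t[105:215,235:405],None,fx=2.35,fy=2.35,interpolation=cv2.INTER_CUBIC)
o=np.zeros((420,800,3),np.uint8);o[:420,:390]=a;o[:b.shape[0],395:395+b.shape[1]]=b[:,:405]
cv2.imwrite('pics/crop1.png',o)
for n,im in(("side",s),("top",t)):
    hsv=cv2.cvtColor(im,cv2.COLOR_BGR2HSV)
    # blue blobs & white blobs & terracotta
    for nm,lo,hi in(("blue",(95,90,40),(125,255,255)),("white",(0,0,175),(179,45,255)),("terra",(0,130,90),(9,255,255))):
        m=cv2.inRange(hsv,lo,hi)
        k,l,st,ce=cv2.connectedComponentsWithStats(m)
        for i in range(1,k):
            x,y,w,h,A=st[i]
            if A>12 and ((n=="side" and 170<x<300 and 85<y<300) or (n=="top" and 150<x<410 and 100<y<215)): print(n,nm,st[i],ce[i].round(1))
print(onz("side",262,118,100),onz("top",373,180,100)); print(onz("side",233,273,5),onz("top",179,177,5))
E
```

```text
{}
side blue [260 103   4  10  37] [261.5 107.9]
side blue [182 129  27  19 472] [195.3 138.4]
side blue [264 194  15  13 155] [270.8 200. ]
side white [249 104  25  17 283] [261.  112.8]
side white [196 152  26  53 718] [207.9 177.7]
side white [263 158  16  20 263] [270.6 167. ]
side white [264 182  15  14 153] [270.9 188.4]
side terra [238  98  48  35 833] [261.3 116.8]
side terra [246 134  31   5  48] [260.6 136.7]
side terra [245 139  32   6  53] [261.2 142.5]
top blue [281 119   8  17  26] [284.5 126.8]
top blue [262 127   8  17  18] [265.2 134.9]
top blue [369 173  11   9  71] [374.1 177.2]
top blue [256 198  16  13  37] [261.9 206.6]
top white [282 117  10  16  62] [286.5 124.6]
top white [239 119  47  30 606] [263.5 134.7]
top white [358 163  31  31 672] [372.7 178.2]
top white [293 189  19  18 258] [302.2 197.8]
top white [257 193  15  16 183] [264.  200.5]
top terra [319 117   2  10  13] [319.6 121.2]
top terra [ 344  151   58   56 1705] [372.2 178.9]
[ 444.54211743 -284.71791208  100.        ] [ 444.59184018 -312.01229544  100.        ]
[488.45011486 323.07540209   5.        ] [486.9657485  318.47559058   5.        ]
```

View pics/crop1.png

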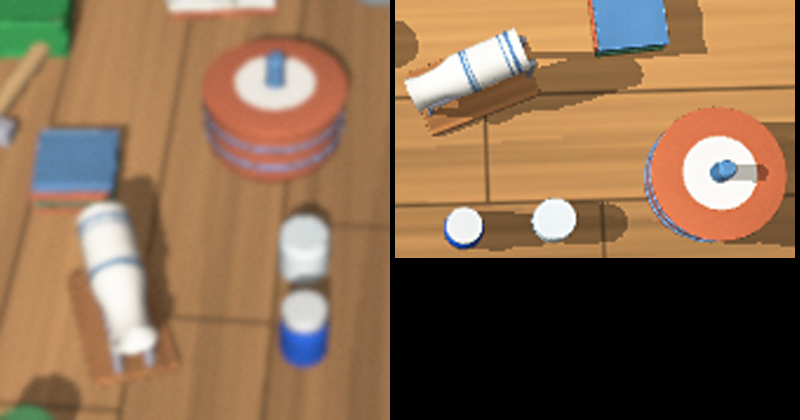

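The crop shows the vase's foot up and left in the side view, around (203,155). Its mouth is at about (215,201) side and (241,146) top, so the mouth points towards +y. The lid's blue knob and white disc are clearly visible.

```bash
cat >>h.py <<'E'
def hsvof(n):
    im=grab_frame(n)[:,:,::-1].copy(); return im,cv2.cvtColor(im,cv2.COLOR_BGR2HSV)
def biggest(m):
    k,l,st,ce=cv2.connectedComponentsWithStats(m); i=1+np.argmax(st[1:,4]); return (l==i).astype(np.uint8)*255
def hull_ell(m):
    c=max(cv2.findContours(m,cv2.RETR_EXTERNAL,cv2.CHAIN_APPROX_NONE)[0],key=len)
    return cv2.fitEllipse(c)
def box(m,x0,x1,y0,y1):
    o=np.zeros_like(m);o[y0:y1,x0:x1]=m[y0:y1,x0:x1];return o
E
python3 - <<'E'
from h import *
I={n:cv2.imread(f'pics/{n}0.png') for n in C}; H={n:cv2.cvtColor(I[n],cv2.COLOR_BGR2HSV) for n in C}
B={"side":dict(lid=(232,292,90,150),vase=(190,226,148,210),mat=(190,280,235,310)),"top":dict(lid=(335,410,143,215),vase=(236,298,112,158),mat=(135,225,138,215))}
# lid
E={};K={};W={};M={};L={}
for n in C:
    b=B[n]
    te=cv2.inRange(H[n],(0,130,90),(9,255,255));
    if n=="side": te=te[:]; te[134:]=0
    wh=cv2.inRange(H[n],(0,0,175),(179,45,255)); bl=cv2.inRange(H[n],(95,90,40),(125,255,255))
    m=biggest(box(te|wh|bl,*b['lid']))if n=="top" else biggest(box(te|wh|bl,*b['lid']))
    e=hull_ell(biggest(box(te,*b['lid'])));E[n]=e[0]
    w=biggest(box(wh,*b['lid']));h=cv2.convexHull(cv2.findNonZero(w));W[n]=cv2.fitEllipse(h)[0]
    kb=biggest(box(bl,*b['lid']));K[n]=np.argwhere(kb).mean(0)[::-1]
    print(n,"lid",e,"white",cv2.fitEllipse(h),"knob",K[n])
    ma=cv2.inRange(H[n],(5,60,60),(25,255,255))
    # vase
    vm=biggest(cv2.morphologyEx(box(cv2.inRange(H[n],(0,0,150),(179,60,255))|bl,*b['vase']),cv2.MORPH_CLOSE,np.ones((3,3))))
    p=np.argwhere(vm)[:,::-1].astype(float);mu=p.mean(0);d=np.linalg.svd(p-mu,full_matrices=False)[2][0]
    if n=="top": d*=-np.sign(d[0])
    else: d*=np.sign(d[1])
    q=np.array([-d[1],d[0]])
    for it in range(3):
        s=(p-mu)@d;r=(p-mu)@q
        ss=np.arange(np.ceil(s.min())+4,s.max()-4);mid=np.array([(r[abs(s-x)<.8].max()+r[abs(s-x)<.8].min())/2 for x in ss])
        a=np.polyfit(ss,mid,1)
    wd=[round(float(np.ptp(r[abs(s-x)<.8]))+1,1) for x in ss]
    L[n]=(mu+q*np.polyval(a,s.min()),mu+d*s.min()+q*np.polyval(a,s.min()),mu+d*s.max()+q*np.polyval(a,s.max()))
    print(n,"vase ends foot,mouth",L[n][1:],wd)
print("plate",tri(E['side'],E['top']));print("white",tri(W['side'],W['top']));print("knob",tri(K['side'],K['top']))
N={}
for n in C:
    o,d1=ray(n,*L[n][1]);_,d2=ray(n,*L[n][2]);N[n]=(np.cross(d1,d2)/np.linalg.norm(np.cross(d1,d2)),o)
ax=np.cross(N['side'][0],N['top'][0]);ax/=np.linalg.norm(ax);ax*=np.sign(ax[1])
A=np.array([N['side'][0],N['top'][0],ax]);p0=np.linalg.solve(A,[N['side'][0]@N['side'][1],N['top'][0]@N['top'][1],ax@np.array([500,50,100])])
print("axis",p0,ax,"slope",np.degrees(np.arcsin(ax[2])),"heading",np.degrees(np.arctan2(ax[1],ax[0])))
for n in C:
  for j in(1,2):
    o,d=ray(n,*L[n][j]);t=np.linalg.lstsq(np.c_[d,-ax],p0-o,rcond=None)[0];print(n,("foot","mouth")[j-1],p0+ax*t[1])
print("tri ends", tri(L['side'][1],L['top'][1]),tri(L['side'][2],L['top'][2]))
# mat: texture via saturation/edges
for n in C:
    b=B[n]['mat'];x=H[n][(b[2]+b[3])//2,(b[0]+b[1])//2-8:(b[0]+b[1])//2+8];print(n,x.mean(0),H[n][b[2]+3,b[0]:b[0]+12].mean(0))
E
```

```text
side lid ((261.28558349609375, 115.06671142578125), (34.085208892822266, 47.07622146606445), 87.11805725097656) white ((261.1269226074219, 111.987548828125), (16.828235626220703, 25.258480072021484), 89.64275360107422) knob [261.51351351 107.86486486]
side vase ends foot,mouth (array([201.39547456, 152.15300057]), array([215.49908284, 207.13914628])) [15.6, 15.6, 15.6, 15.6, 16.5, 16.5, 16.5, 16.8, 17.5, 17.5, 16.8, 16.8, 17.5, 17.5, 16.5, 16.5, 15.8, 15.8, 16.5, 17.2, 16.5, 17.5, 17.5, 16.5, 16.5, 15.6, 15.6, 15.3, 14.6, 14.3, 13.6, 13.6, 13.6, 14.3, 13.6, 13.6, 13.6, 13.4, 12.4, 13.4, 15.3, 16.3, 15.6, 16.3, 16.5, 15.6, 15.6, 14.3, 13.4]
top lid ((372.3805236816406, 178.66917419433594), (54.848289489746094, 56.59054183959961), 125.63619232177734) white ((372.8836364746094, 178.12112426757812), (30.05794334411621, 31.565929412841797), 131.1007843017578) knob [374.05633803 177.18309859]
top vase ends foot,mouth (array([290.536581  , 123.60782267]), array([240.79244396, 144.86062257])) [16.6, 18.1, 18.5, 18.5, 17.5, 18.5, 17.5, 17.5, 17.5, 17.2, 17.5, 17.2, 16.2, 16.6, 17.2, 17.2, 17.
[... 403 characters left out ...]
98,  129.41201974]), np.float64(1.0074480662818224))
axis [582.68611088  78.28938275  90.73269448] [-0.33560923  0.9280749  -0.16137975] slope -9.286991119683162 heading 109.88093717993804
side foot [637.67713376 -73.77970335 117.17546498]
side mouth [562.99455015 132.74331884  81.26388677]
top foot [631.55614162 -56.85305549 114.23214838]
top mouth [573.34106314 104.13165293  86.23907097]
tri ends (array([629.4290951 , -55.14240298, 135.09758058]), np.float64(7.3244835750373944)) (array([575.58324866, 105.54188926,  48.20339157]), np.float64(13.139507360432502))
side [ 14.625  120.9375 172.875 ] [ 14.5  129.   171.75]
top [ 15.5625 130.1875 215.0625] [ 15.08333333 140.83333333 197.83333333]
```

carry_out:
  commands:
    - [0, 0, 70, -338, -186, 0, 1]
    - [0, 0, 70, -338, -186, 0, 1]
    - [0, 0, 70, -338, -186, 0, 1]
    - [0, 0, 70, -338, -186, 0, 1]
    - [0, 0, 70, -338, -186, 0, 1]
    - [0, 0, 70, -338, -186, 0, 1]
    - [0, 0, 70, -338, -186, 0, 1]
    - [0, 0, 70, -338, -186, 0, 1]
    - [0, 0, 70, -528, -714, 0, 1]
    - [0, 0, 70, -528, -714, 0, 1]
    - [0, 0, 70, -528, -714, 0, 1]
    - [0, 0, 70, -528, -714, 0, 1]
    - [0, 0, 70, -528, -714, 0, 1]
    - [0, 0, 70, -528, -714, 0, 1]
    - [0, 0, 70, -528, -714, 0, 1]
    - [0, 0, 70, -528, -714, 0, 1]
    - [0, 0, 70, -528, -714, 0, 1]
    - [0, 0, 70, -528, -714, 0, 1]
    - [0, 0, 70, -528, -714, 0, 1]
    - [0, 0, 70, -528, -714, 0, 1]
  force: 25

```text
time_s: 2.1
ee_pos: [448.9, -314.7, 213.2]
ee_rot: [-180.0, 0.1, 89.9]
force: [-0.3, 0.8, -0.5]
gripper_width: 91.1
gripper_force: 0.0
```

carry_out:
  commands:
    - [0, 0, 0, 0, 0, 30, 1]
    - [0, 0, 0, 0, 0, 60, 1]
    - [0, 0, 0, 0, 0, 80, 1]
    - [0, 0, 0, 0, 0, 95, 1]
    - [0, 0, 0, 0, 0, 101, 1]
    - [0, 0, 0, 0, 0, 101, 1]
    - [0, 0, 0, 0, 0, 101, 1]

```text
time_s: 2.8
ee_pos: [449.8, -310.1, 113.6]
ee_rot: [179.9, 0.0, 90.1]
force: [0.1, 0.3, -0.2]
gripper_width: 91.1
gripper_force: 0.0
```

carry_out:
  commands:
    - [0, 0, 0, 0, 0, 1, -1]
    - [0, 0, 0, 0, 0, 1, -1]
    - [0, 0, 0, 0, 0, 1, -1]
    - [0, 0, 0, 0, 0, 1, -1]
    - [0, 0, 0, 0, 0, 1, -1]
    - [0, 0, 0, 0, 0, 1, -1]
    - [0, 0, 0, 0, 0, 1, -1]
    - [0, 0, 0, 0, 0, 1, -1]
    - [0, 0, 0, 0, 0, -5, -1]
    - [0, 0, 0, 0, 0, -15, -1]
    - [0, 0, 0, 0, 0, -30, -1]
    - [0, 0, 0, 0, 0, -50, -1]
    - [0, 0, 0, 0, 0, -75, -1]
    - [0, 0, 0, 0, 0, -100, -1]
    - [0, 0, 0, 0, 0, -110, -1]
    - [0, 0, 0, 0, 0, -110, -1]
  force: 30

```text
time_s: 4.4
ee_pos: [449.9, -310.6, 224.5]
ee_rot: [179.8, 0.1, 90.1]
force: [0.4, -0.7, -3.6]
gripper_width: 23.7
gripper_force: 30.0
```

carry_out:
  commands:
    - [0, 0, 0, 15, 1, 0, -1]
    - [0, 0, 0, 45, 3, 0, -1]
    - [0, 0, 0, 85, 5, 0, -1]
    - [0, 0, 0, 130, 8, 0, -1]
    - [0, 0, 0, 175, 11, 0, -1]
    - [0, 0, 0, 220, 14, 0, -1]
    - [0, 0, 0, 265, 17, 0, -1]
    - [0, 0, 0, 310, 19, 0, -1]
    - [0, 0, 0, 355, 22, 0, -1]
    - [0, 0, 0, 400, 25, 0, -1]
    - [0, 0, 0, 445, 28, 0, -1]
    - [0, 0, 0, 490, 30, 0, -1]
    - [0, 0, 0, 530, 32, 0, -1]
    - [0, 0, 0, 565, 34, 0, -1]
    - [0, 0, 0, 595, 36, 0, -1]
    - [0, 0, 0, 618, 38, 0, -1]
    - [0, 0, 0, 630, 38, 0, -1]
    - [0, 0, 0, 630, 38, 0, -1]
    - [0, 0, 0, 630, 38, 0, -1]

```text
time_s: 6.3
ee_pos: [485.1, 319.0, 222.1]
ee_rot: [-179.9, 0.1, 90.1]
force: [0.6, -0.0, -2.9]
gripper_width: 24.1
gripper_force: 30.0
```

```bash
python3 - <<'E'
from h import *
for n in("side","top"): cv2.imwrite(f"pics/{n}1.png",grab_frame(n)[:,:,::-1])
a=cv2.imread('pics/side1.png');b=cv2.imread('pics/top1.png')
o=np.hstack([a[60:330,110:410],b[60:330,100:420]]);cv2.imwrite('pics/c2.png',o)
E
```

```text
(no output)
```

View pics/c2.png

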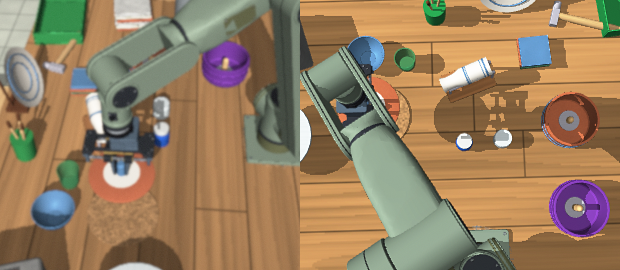

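The picture shows the lid level in the gripper, at about (120,172) in the left half and above the mat. The crock stands open at about (570,120) in the right half, with its disc and peg visible.

carry_out:
  commands:
    - [0, 0, 0, 0, 2, 20, -1]
    - [0, 0, 0, 0, 2, 55, -1]
    - [0, 0, 0, 0, 2, 95, -1]
    - [0, 0, 0, 0, 2, 130, -1]
    - [0, 0, 0, 0, 2, 155, -1]
    - [0, 0, 0, 0, 2, 170, -1]
    - [0, 0, 0, 0, 2, 178, -1]
    - [0, 0, 0, 0, 2, 182, -1]
    - [0, 0, 0, 0, 2, 184, -1]
    - [0, 0, 0, 0, 2, 184, -1]
    - [0, 0, 0, 0, 2, 184, -1]

```text
time_s: 7.5
ee_pos: [488.4, 320.2, 39.9]
ee_rot: [179.9, -0.1, 90.1]
force: [-0.2, -0.0, -2.5]
gripper_width: 23.7
gripper_force: 30.0
```

carry_out:
  commands:
    - [0, 0, 0, 0, 0, 1, -1]
    - [0, 0, 0, 0, 0, 2, -1]
    - [0, 0, 0, 0, 0, 3, -1]
    - [0, 0, 0, 0, 0, 4, -1]
    - [0, 0, 0, 0, 0, 4, -1]

```text
time_s: 8.0
ee_pos: [488.3, 320.2, 38.0]
ee_rot: [179.9, -0.1, 90.1]
force: [-3.0, -2.3, 13.5]
gripper_width: 23.7
gripper_force: 30.0
```

carry_out:
  commands:
    - [0, 0, 0, 0, 0, -1, 1]
    - [0, 0, 0, 0, 0, -1, 1]
    - [0, 0, 0, 0, 0, -1, 1]
    - [0, 0, 0, 0, 0, -1, 1]
    - [0, 0, 0, 0, 0, -1, 1]
    - [0, 0, 0, 0, 0, -20, 1]
    - [0, 0, 0, 0, 0, -60, 1]
    - [0, 0, 0, 0, 0, -110, 1]
    - [0, 0, 0, 0, 0, -160, 1]
    - [0, 0, 0, 0, 0, -200, 1]
    - [0, 0, 0, 0, 0, -200, 1]

```text
time_s: 9.1
ee_pos: [490.7, 321.7, 241.7]
ee_rot: [179.4, -0.4, 90.1]
force: [0.3, -0.0, 0.8]
gripper_width: 90.9
gripper_force: 0.0
```

```bash
cat >>h.py <<'E'
def move(Rt,p,s=None):
    "turn (deg rotvec, tool axes) and shift (tool axes) from the state to pose Rt,p"
    s=s or state(); R0=R.from_euler('xyz',s['ee_rot'],degrees=True)
    return (R0.inv()*Rt).as_rotvec(degrees=True).round(1),R0.inv().apply(np.array(p)-s['ee_pos']).round(1)
def lean(h,a,flip=1):
    "tool z at angle a from down towards heading h; y horizontal, across h"
    h=np.radians(h);a=np.radians(a);f=np.array([np.cos(h),np.sin(h),0]);z=np.sin(a)*f-np.cos(a)*np.array([0,0,1])
    y=flip*np.array([-np.sin(h),np.cos(h),0]);return R.from_matrix(np.c_[np.cross(y,z),y,z])
E
python3 - <<'E'
from h import *
I={n:cv2.imread(f'pics/{n}1.png') for n in C}
t=cv2.resize(I['top'][135:225,330:415],None,fx=4.5,fy=4.5,interpolation=cv2.INTER_CUBIC)
s=cv2.resize(grab_frame("side")[:,:,::-1][80:160,215:305],None,fx=4.3,fy=4.3,interpolation=cv2.INTER_CUBIC)
o=np.zeros((410,790,3),np.uint8);o[:t.shape[0],:t.shape[1]]=t;o[:s.shape[0],400:400+s.shape[1]]=s;cv2.imwrite('pics/c3.png',o)
org=np.array([613.4,-6.6,101]);h=109.9
for f in(1,-1):
    Rt=lean(h,40,f);z=Rt.as_matrix()[:,2]
    print(f,"at",org+19*z,Rt.as_euler('xyz',degrees=True).round(1),"pre",move(Rt,org+19*z-90*z))
print(state()['ee_pos'],state()['ee_rot'],state()['qpos'])
E
```

```text
1 at [609.24295661   4.88370559  86.44515558] [-180.    40.   -70.1] pre (array([ 54.9, -10.1, 151.6]), array([-370.9,  138.4,   82.1]))
-1 at [609.24295661   4.88370559  86.44515558] [180.  -40.  109.9] pre (array([  7.2,  39.4, -18.8]), array([-370.9,  138.4,   82.1]))
[489.20214096 320.75154302 238.06258672] [179.66865552  -0.21034913  90.13206228] [3.21232760e+01 1.82284704e+01 8.62540926e+01 2.95723718e-03
 7.51249740e+01 3.19910726e+01]
```

View pics/c3.png

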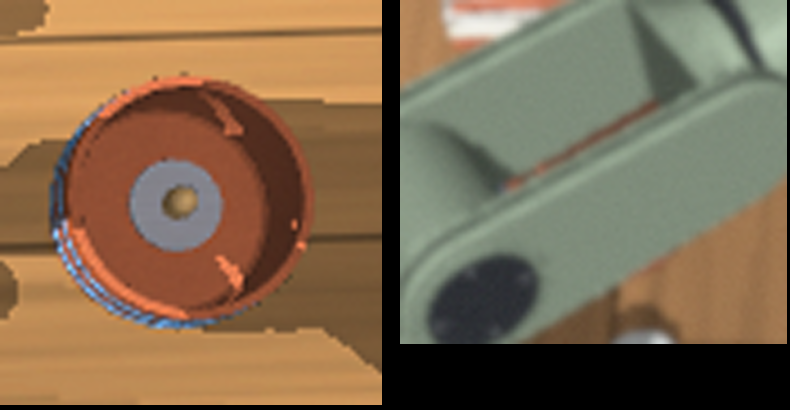

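The left crop shows the peg tip at top-view pixel (370,180), inside the disc and crock; the side view of the crock is still hidden by the arm.

carry_out:
  commands:
    - [1, 6, -3, -37, 14, -4, 1]
    - [2, 12, -6, -74, 28, -4, 1]
    - [3, 18, -9, -111, 42, -4, 1]
    - [4, 24, -12, -148, 55, -4, 1]
    - [5.5, 30, -15, -185, 69, -4, 1]
    - [6.5, 35, -17, -222, 83, -4, 1]
    - [7, 39, -19, -260, 97, 0, 1]
    - [7.2, 39.4, -18.8, -297, 111, 10, 1]
    - [7.2, 39.4, -18.8, -334, 125, 25, 1]
    - [7.2, 39.4, -18.8, -371, 138, 40, 1]
    - [7.2, 39.4, -18.8, -371, 138, 60, 1]
    - [7.2, 39.4, -18.8, -371, 138, 82, 1]
    - [7.2, 39.4, -18.8, -371, 138, 82, 1]
    - [7.2, 39.4, -18.8, -371, 138, 82, 1]

```text
time_s: 10.55
ee_pos: [626.1, -50.4, 151.8]
ee_rot: [-179.3, -40.0, 109.4]
force: [0.2, 0.2, 1.1]
gripper_width: 91.3
gripper_force: 0.0
```

```bash
python3 - <<'E'
from h import *
s=state();print(s['ee_pos'],s['ee_rot'],s['qpos'].round(1))
org=np.array([613.4,-6.6,101]);Rt=lean(109.9,40,-1);z=Rt.as_matrix()[:,2];print(move(Rt,org+19*z))
t=grab_frame("top")[:,:,::-1];sd=grab_frame("side")[:,:,::-1]
a=np.hstack([cv2.resize(t[90:180,215:345],None,fx=3,fy=3),cv2.resize(sd[80:215,160:300],None,fx=2.857,fy=2.857)[:270]]) if 0 else None
A=cv2.resize(t[90:180,220:400],None,fx=2.2,fy=2.2);B=cv2.resize(sd[85:220,170:300],None,fx=3,fy=3)
o=np.zeros((410,790,3),np.uint8);o[:A.shape[0],:A.shape[1]]=A;o[:B.shape[0],398:398+B.shape[1]]=B;cv2.imwrite('pics/c4.png',o)
E
```

```text
[626.11971579 -50.35578406 151.84968931] [-179.3499221   -40.00770427  109.43420133] [-20.7  39.1  74.5  29.1  94.6 -45.4]
(array([-0.4, -0. , -0.4]), array([ 2.2,  3.5, 87.2]))
```

View pics/c4.png

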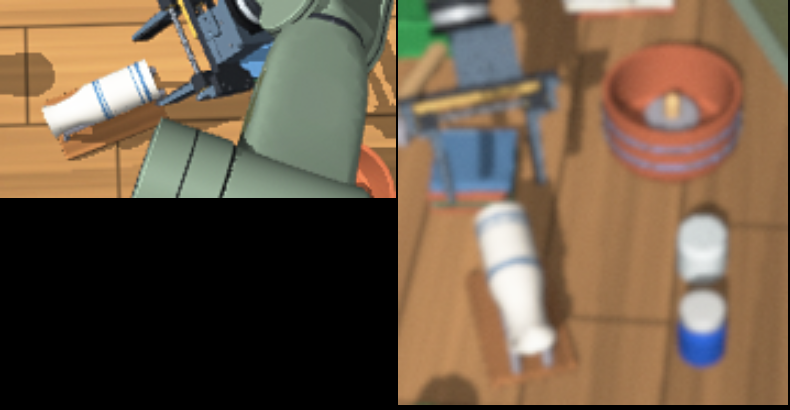

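The side crop shows the open crock with the peg tip at about side pixel (262,117). The open fingers straddle the line of the vase beyond its foot.

carry_out:
  commands:
    - [-0.4, 0, -0.4, 2, 3.5, 0, 1]
    - [-0.4, 0, -0.4, 2, 3.5, 20, 1]
    - [-0.4, 0, -0.4, 2, 3.5, 40, 1]
    - [-0.4, 0, -0.4, 2, 3.5, 60, 1]
    - [-0.4, 0, -0.4, 2, 3.5, 75, 1]
    - [-0.4, 0, -0.4, 2, 3.5, 85, 1]
    - [-0.4, 0, -0.4, 2, 3.5, 87, 1]
    - [-0.4, 0, -0.4, 2, 3.5, 87, 1]
    - [-0.4, 0, -0.4, 2, 3.5, 87, 1]

```text
time_s: 11.55
ee_pos: [610.9, 3.8, 88.2]
ee_rot: [179.6, -39.8, 110.1]
force: [-0.7, -0.7, -0.7]
gripper_width: 90.9
gripper_force: 0.0
```

```bash
python3 - <<'E'
from h import *
print(state()['ee_pos'])
org=np.array([613.4,-6.6,101]);Rt=lean(109.9,40,-1);z=Rt.as_matrix()[:,2];print(move(Rt,org+19*z))
print("peg",tri((261.7,117),(370,179.9)),onz("top",370,179.9,78),onz("side",261.7,117,78))
im=cv2.imread('pics/top1.png');hs=cv2.cvtColor(im,cv2.COLOR_BGR2HSV)
m=biggest(box(cv2.inRange(hs,(0,0,90),(179,70,200)),352,388,162,196));e=cv2.fitEllipse(cv2.convexHull(cv2.findNonZero(m)));print("disc top",e)
for z in(15,32,49):print(z,onz("top",*e[0],z),e[1][0]/C['top']['fx']*(1457-z))
p=biggest(box(cv2.inRange(hs,(12,60,90),(30,255,255)),360,382,170,190));print("peg px",np.argwhere(p).mean(0)[::-1],p.sum()/255)
s,hs=hsvof("side")
p=box(cv2.inRange(hs,(12,80,100),(30,255,255)),250,275,108,132);q=biggest(p);a=np.argwhere(q);print("side peg",a.mean(0)[::-1],a.min(0)[::-1],a.max(0)[::-1],len(a))
m=biggest(box(cv2.inRange(hs,(0,0,80),(179,70,220)),248,278,110,135));e=cv2.fitEllipse(cv2.convexHull(cv2.findNonZero(m)));print("disc side",e)
for z in(15,32,49):print(z,onz("side",*e[0],z))
E
```

```text
[610.89602397   3.76591147  88.16734008]
(array([0.2, 0.2, 0.2]), array([ 0.1, -1.2,  2.4]))
peg (array([ 447.21967069, -306.38491926,   85.92538595]), np.float64(0.0310200560570699)) [ 448.34483802 -308.54803879   78.        ] [ 447.89096568 -315.48253326   78.        ]
disc top ((368.428466796875, 180.10218811035156), (19.654727935791016, 20.650434494018555), 131.67306518554688)
15 [ 456.87449153 -320.42850567   15.        ] 65.42201783844591
32 [ 454.4338262  -315.84767306   32.        ] 64.65074578348504
49 [ 451.99316086 -311.26684045   49.        ] 63.87947372852416
peg px [369.66666667 179.71794872] 39.0
side peg [260.94594595 119.24324324] [259 116] [263 123] 37
disc side ((261.1770324707031, 122.54585266113281), (11.380755424499512, 18.851802825927734), 88.23511505126953)
15 [ 452.73276297 -354.5927917    15.        ]
32 [ 451.33105257 -335.53540078   32.        ]
49 [ 449.92934217 -316.47800985   49.        ]
```

carry_out:
  commands:
    - [0, 0, 0, 0, 0, 2, -1]
    - [0, 0, 0, 0, 0, 2, -1]
    - [0, 0, 0, 0, 0, 2, -1]
    - [0, 0, 0, 0, 0, 2, -1]
    - [0, 0, 0, 0, 0, 2, -1]
    - [0, 0, 0, 0, 0, 2, -1]
    - [0, 0, 0, 0, 0, 2, -1]
    - [0, 0, 0, 0, 0, 2, -1]
  force: 35

```text
time_s: 12.4
ee_pos: [606.9, 4.6, 86.2]
ee_rot: [-179.9, -40.0, 110.0]
force: [-7.1, -2.5, 3.8]
gripper_width: 59.1
gripper_force: 35.0
```

carry_out:
  commands:
    - [0, 0, 0, 3, 0, -4, -1]
    - [0, 0, 0, 10, 0, -12, -1]
    - [0, 0, 0, 23, 0, -27, -1]
    - [0, 0, 0, 40, 0, -48, -1]
    - [0, 0, 0, 60, 0, -72, -1]
    - [0, 0, 0, 80, 0, -95, -1]
    - [0, 0, 0, 96, 0, -115, -1]
    - [0, 0, 0, 109, 0, -130, -1]
    - [0, 0, 0, 116, 0, -138, -1]
    - [0, 0, 0, 116, 0, -138, -1]
    - [0, 0, 0, 116, 0, -138, -1]

```text
time_s: 13.5
ee_pos: [608.7, 5.7, 265.3]
ee_rot: [179.8, -39.9, 110.0]
force: [-0.6, 0.7, -3.7]
gripper_width: 59.4
gripper_force: 35.0
```

```bash
python3 - <<'E'
from h import *
s=state();print(s['qpos'].round(1),s['gripper_width'],s['ee_pos'],s['ee_rot'])
# vase hanging: heading h2 = direction of fingers' lean reversed (lean -40 about same heading)
p=np.array([500,-150,300.])
for h in(109.9,90,145):
    Rt=lean(h,-40,-1);z=Rt.as_matrix()[:,2];print(h,Rt.as_euler('xyz',degrees=True).round(1),move(Rt,p+19*z))
E
```

```text
[-17.   31.5  72.   31.6 101.2 -37.7] 59.39045967623684 [608.71593669   5.6844351  265.27510162] [179.81391803 -39.86571175 110.02855976]
109.9 [180.   40.  109.9] (array([  0.2, -79.9,   0. ]), array([ -80.1, -155.2,  -93.7]))
90 [180.  40.  90.] (array([  0.2, -79. ,  21.6]), array([ -79.6, -159.3,  -93.2]))
145 [-180.   40.  145.] (array([  0.1, -77.1, -38. ]), array([ -78.4, -148.2,  -92.3]))
```

carry_out:
  commands:
    - [0, -4, 0, -4, -5, -10, -1]
    - [0, -11, 0, -10, -18, -22, -1]
    - [0, -18, 0, -18, -32, -34, -1]
    - [0, -25, 0, -25, -46, -44, -1]
    - [0, -32, 0, -32, -60, -54, -1]
    - [0, -39, 0, -39, -74, -62, -1]
    - [0, -46, 0, -46, -88, -70, -1]
    - [0, -53, 0, -53, -102, -77, -1]
    - [0, -60, 0, -60, -116, -83, -1]
    - [0, -67, 0, -67, -130, -88, -1]
    - [0, -73, 0, -73, -142, -91, -1]
    - [0, -78, 0, -78, -151, -93, -1]
    - [0, -80, 0, -80, -155, -94, -1]
    - [0, -80, 0, -80, -155, -94, -1]
    - [0, -80, 0, -80, -155, -94, -1]

```text
time_s: 15.0
ee_pos: [504.2, -161.0, 285.3]
ee_rot: [179.8, 40.0, 109.8]
force: [1.1, -0.5, -2.7]
gripper_width: 59.9
gripper_force: 35.0
```

```bash
python3 - <<'E'
from h import *
s=state();print(s['qpos'].round(1),s['gripper_width'],s['ee_pos'],s['ee_rot'],s['force'])
for z in(310,250):
    p=np.array([448.5,-310,z]);Rt=lean(109.9,-40,-1);zz=Rt.as_matrix()[:,2];print(move(Rt,p+19*zz))
E
```

```text
[  4.    5.7 107.4 -44.2  62.4   3.9] 59.85859759251028 [ 504.18644423 -161.04936571  285.33691056] [179.83972457  39.99036006 109.79411667] [ 1.10369642 -0.51229713 -2.71798174]
(array([ 0.1, -0. , -0.1]), array([-108.8, -103. ,   77.8]))
(array([ 0.1, -0. , -0.1]), array([ -70.2, -103.2,  123.7]))
```

carry_out:
  commands:
    - [0, 0, 0, -5, -8, 8, -1]
    - [0, 0, 0, -14, -20, 24, -1]
    - [0, 0, 0, -25, -36, 43, -1]
    - [0, 0, 0, -36, -53, 63, -1]
    - [0, 0, 0, -47, -69, 82, -1]
    - [0, 0, 0, -56, -84, 100, -1]
    - [0, 0, 0, -64, -95, 114, -1]
    - [0, 0, 0, -69, -101, 121, -1]
    - [0, 0, 0, -70, -103, 124, -1]
    - [0, 0, 0, -70, -103, 124, -1]
    - [0, 0, 0, -70, -103, 124, -1]
    - [0, 0, 0, -70, -103, 124, -1]

```text
time_s: 16.2
ee_pos: [453.9, -321.4, 236.7]
ee_rot: [179.7, 40.1, 109.8]
force: [0.7, 0.1, -3.8]
gripper_width: 59.7
gripper_force: 35.0
```

```bash
python3 - <<'E'
from h import *
s=state();print(s['qpos'].round(1),s['ee_pos'],s['ee_rot'])
t=grab_frame("top")[:,:,::-1];sd=grab_frame("side")[:,:,::-1]
cv2.imwrite('pics/top5.png',t);cv2.imwrite('pics/side5.png',sd)
A=cv2.resize(t[135:225,325:415],None,fx=4.4,fy=4.4,interpolation=cv2.INTER_CUBIC);B=cv2.resize(sd[50:150,215:315],None,fx=4,fy=4,interpolation=cv2.INTER_CUBIC)
o=np.zeros((400,800,3),np.uint8);o[:396,:396]=A;o[:,400:]=B;cv2.imwrite('pics/c5.png',o)
E
```

```text
[-19.    5.1 115.9 -48.3  42.   -6.7] [ 453.93038921 -321.41503816  236.70628289] [179.67795353  40.14819758 109.76566198]
```

View pics/c5.png

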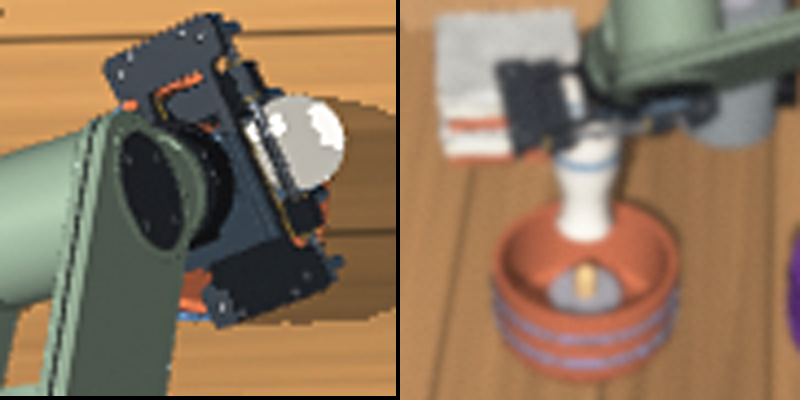

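The side crop shows the vase hanging upright over the crock, its lip's lower edge at about (587,238) in the crop, in the same column as the peg tip at (586,268). The top crop shows its foot disc near (305,142).

```bash
python3 - <<'E'
from h import *
s=state();Rc=R.from_euler('xyz',s['ee_rot'],degrees=True);g=s['ee_pos']-19*Rc.as_matrix()[:,2];print("grasp",g)
t=cv2.cvtColor(cv2.imread('pics/top5.png'),cv2.COLOR_BGR2HSV);sd=cv2.cvtColor(cv2.imread('pics/side5.png'),cv2.COLOR_BGR2HSV)
m=biggest(box(cv2.inRange(t,(0,0,130),(179,60,255)),382,406,154,182))
c,r=cv2.minEnclosingCircle(cv2.findNonZero(m));a=np.argwhere(m);print("foot px",c,r,"bbox",a.min(0)[::-1],a.max(0)[::-1],"exp r",30/(1457-300)*433)
# circle from the outer (right/top) contour
pts=cv2.findContours(m,cv2.RETR_EXTERNAL,cv2.CHAIN_APPROX_NONE)[0][0][:,0].astype(float)
from scipy.optimize import least_squares
far=pts[(pts[:,0]-pts[:,0].mean())>-6]
f=least_squares(lambda v:np.hypot(far[:,0]-v[0],far[:,1]-v[1])-11.4,c,loss='soft_l1').x;print("fit",f,onz("top",*f,g[2]+50),onz("top",*c,g[2]+50))
m=biggest(box(cv2.inRange(sd,(0,0,140),(179,70,255)),248,276,82,112));a=np.argwhere(m)
for v in range(a[:,0].min(),a[:,0].max()+1,2):
    u=a[a[:,0]==v][:,1];print(v,u.min(),u.max(),end=' | ')
v=a[:,0].max()+.5;u=a[a[:,0]>=v-3][:,1].mean();print("\nlip bottom",u,v)
q=onz("side",u,v,g[2]-115);d=(q-C['side']['origin'])[:2];print("mouth",q[:2]+26*d/np.linalg.norm(d))
p=box(cv2.inRange(sd,(12,80,100),(30,255,255)),250,275,108,132);a=np.argwhere(biggest(p));print("peg px",a.mean(0)[::-1],a.min(0)[::-1],a.max(0)[::-1])
print("peg tip side",onz("side",a.mean(0)[1],a.min(0)[0],78),"top",onz("top",369.7,179.7,78))
for P in((448.5,-309.5,78),(448.5,-309.5,49)):print(proj("side",P),proj("top",P))
E
```

```text
grasp [ 449.61601204 -309.90003179  251.12644037]
foot px (392.0555419921875, 166.94444274902344) 10.801627159118652 bbox [385 157] [402 177] exp r 11.227312013828868
fit [391.09254202 166.51233303] [ 451.24197017 -307.01518906  301.12644037] [ 449.98233279 -309.53842652  301.12644037]
82 261 266 | 84 260 268 | 86 259 268 | 88 255 268 | 90 253 267 | 92 253 268 | 94 254 267 | 96 255 267 | 98 255 266 | 100 255 266 | 102 255 266 | 104 255 267 | 106 254 267 | 108 256 265 | 
lip bottom 260.5 109.5
mouth [ 452.49636037 -315.85380377]
peg px [261.         119.33333333] [259 116] [263 123]
peg tip side [ 450.97525851 -321.01840556   78.        ] top [ 449.02191555 -307.62438045   78.        ]
[261.42404989 118.03434055] [370.29241411 179.84413238]
[261.41304763 123.77903644] [367.95801718 181.16847337]
```

carry_out:
  commands:
    - [0, 0, 0, 1.4, -0.6, -1.2, -1]
    - [0, 0, 0, 8, -0.6, 6, -1]
    - [0, 0, 0, 17, -0.6, 17, -1]
    - [0, 0, 0, 26, -0.6, 28, -1]
    - [0, 0, 0, 32, -0.6, 35, -1]
    - [0, 0, 0, 34.8, -0.6, 38.6, -1]
    - [0, 0, 0, 34.8, -0.6, 38.6, -1]
    - [0, 0, 0, 34.8, -0.6, 38.6, -1]

```text
time_s: 17.1
ee_pos: [452.8, -320.5, 185.0]
ee_rot: [179.7, 40.2, 109.7]
force: [0.6, 0.2, -3.1]
gripper_width: 59.5
gripper_force: 35.0
```

```bash
cat >look.py <<'E'
from h import *
s=state();Rc=R.from_euler('xyz',s['ee_rot'],degrees=True);g=s['ee_pos']-19*Rc.as_matrix()[:,2];print("grasp",g,"force",s['force'],s['gripper_width'])
Rt=lean(109.9,-40,-1);zz=Rt.as_matrix()[:,2]
print("to lip z+1",move(Rt,np.array([448.4,-308.4,g[2]])+19*zz))
E
python3 look.py; python3 - <<'E'
from h import *
sd=grab_frame("side")[:,:,::-1];cv2.imwrite('pics/c6.png',cv2.resize(sd[60:150,210:310],None,fx=5,fy=5,interpolation=cv2.INTER_CUBIC))
E
```

```text
grasp [ 448.55523217 -308.99582273  199.52837044] force [ 0.58645078  0.18645255 -3.10031847] 59.50252515266856
to lip z+1 (array([ 0.2,  0.2, -0.1]), array([ 0.5, -0. , -0.4]))
```

View pics/c6.png

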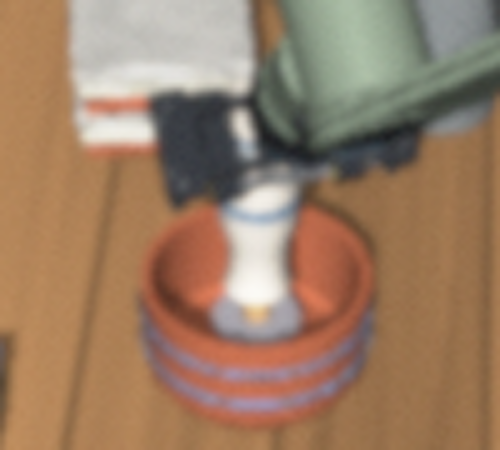

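The vase stands centred over the peg: lip at (256,298), peg visible at (256,313), disc centred on column 257. I'll lower it gently.

carry_out:
  commands:
    - [0, 0, 0, 2.4, 0, 1.9, -1]
    - [0, 0, 0, 4.4, 0, 4.2, -1]
    - [0, 0, 0, 6.3, 0, 6.5, -1]
    - [0, 0, 0, 8.2, 0, 8.8, -1]
    - [0, 0, 0, 10.1, 0, 11.1, -1]
    - [0, 0, 0, 12.1, 0, 13.4, -1]
    - [0, 0, 0, 13.4, 0, 14.9, -1]
    - [0, 0, 0, 13.4, 0, 14.9, -1]

```text
time_s: 17.95
ee_pos: [452.1, -319.8, 164.0]
ee_rot: [179.8, 40.1, 109.8]
force: [0.3, 0.1, -2.7]
gripper_width: 59.3
gripper_force: 35.0
```

carry_out:
  commands:
    - [0, 0, 0, 1, 0, 1.2, -1]
    - [0, 0, 0, 1.9, 0, 2.3, -1]
    - [0, 0, 0, 2.9, 0, 3.4, -1]
    - [0, 0, 0, 3.9, 0, 4.6, -1]
    - [0, 0, 0, 4.8, 0, 5.7, -1]
    - [0, 0, 0, 5.8, 0, 6.9, -1]
    - [0, 0, 0, 5.8, 0, 6.9, -1]

```text
time_s: 18.65
ee_pos: [452.1, -319.8, 155.1]
ee_rot: [179.8, 40.1, 109.8]
force: [-0.5, 0.6, -3.5]
gripper_width: 59.7
gripper_force: 35.0
```

Lip now near 54 mm; going down in 1 mm steps.

carry_out:
  commands:
    - [0, 0, 0, 0.6, 0, 0.8, -1]
    - [0, 0, 0, 1.3, 0, 1.5, -1]
    - [0, 0, 0, 1.9, 0, 2.3, -1]
    - [0, 0, 0, 2.6, 0, 3.1, -1]
    - [0, 0, 0, 2.6, 0, 3.1, -1]

```text
time_s: 19.15
ee_pos: [452.2, -319.8, 151.2]
ee_rot: [179.7, 40.1, 109.7]
force: [0.1, -0.6, -3.3]
gripper_width: 60.0
gripper_force: 35.0
```

carry_out:
  commands:
    - [0, 0, 0, 0.6, 0, 0.8, -1]
    - [0, 0, 0, 1.3, 0, 1.5, -1]
    - [0, 0, 0, 1.3, 0, 1.5, -1]

```text
time_s: 19.45
ee_pos: [452.5, -320.1, 150.1]
ee_rot: [179.7, 40.2, 109.7]
force: [-1.1, 2.0, 2.7]
gripper_width: 59.7
gripper_force: 35.0
```

carry_out:
  commands:
    - [0, 0, 0, 0.6, 0, 0.8, -1]
    - [0, 0, 0, 1.3, 0, 1.5, -1]
    - [0, 0, 0, 1.3, 0, 1.5, -1]

```text
time_s: 19.75
ee_pos: [453.1, -320.6, 150.0]
ee_rot: [179.6, 40.4, 109.7]
force: [-4.2, 5.6, 12.0]
gripper_width: 59.7
gripper_force: 35.0
```

The lip is on the disc (wrist force went from -3 N to +12 N). I'll ease off a little, check the state, then let go.

carry_out:
  commands:
    - [0, 0, 0, -0.6, 0, -0.8, -1]
    - [0, 0, 0, -0.6, 0, -0.8, -1]
    - [0, 0, 0, -0.6, 0, -0.8, -1]

```text
time_s: 20.05
ee_pos: [453.0, -320.4, 150.0]
ee_rot: [179.7, 40.3, 109.7]
force: [-1.9, 2.8, 8.0]
gripper_width: 59.3
gripper_force: 35.0
```

```bash
python3 look.py; python3 - <<'E'
from h import *
sd=grab_frame("side")[:,:,::-1];cv2.imwrite('pics/c7.png',cv2.resize(sd[60:150,210:310],None,fx=5,fy=5,interpolation=cv2.INTER_CUBIC))
E
```

```text
grasp [ 448.70038419 -308.85350807  164.45836909] force [-1.86948734  2.80442021  8.03697131] 59.33120118161226
to lip z+1 (array([ 0.2,  0.3, -0.1]), array([ 0.5, -0.2, -0.3]))
```

View pics/c7.png

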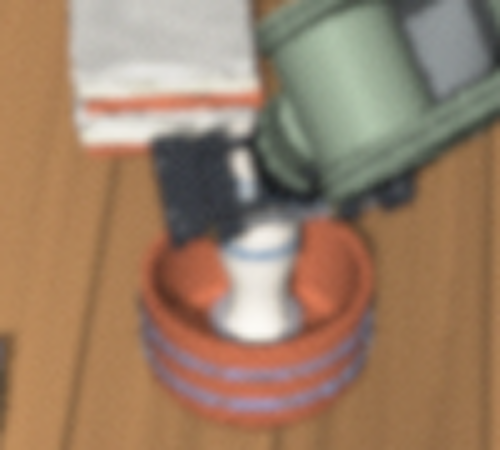

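The lip sits centred on the disc at (256,335), and the peg is hidden inside the vase. Letting go.

carry_out:
  commands:
    - [0, 0, 0, -0.4, 0, -0.5, -0.2]
    - [0, 0, 0, -0.4, 0, -0.5, 0.45]
    - [0, 0, 0, -0.4, 0, -0.5, 0.6]
    - [0, 0, 0, -0.4, 0, -0.5, 0.8]
    - [0, 0, 0, -0.4, 0, -0.5, 1]
    - [0, 0, 0, -0.4, 0, -0.5, 1]
    - [0, 0, 0, -0.4, 0, -0.5, 1]
    - [0, 0, 0, -0.4, 0, -0.5, 1]

```text
time_s: 20.9
ee_pos: [452.2, -319.7, 149.0]
ee_rot: [179.7, 40.1, 109.7]
force: [-0.2, -1.2, 0.5]
gripper_width: 91.2
gripper_force: 0.0
```

carry_out:
  commands:
    - [0, 0, 0, 0, 0, -5, 1]
    - [0, 0, 0, 0, 0, -18, 1]
    - [0, 0, 0, 0, 0, -38, 1]
    - [0, 0, 0, 0, 0, -62, 1]
    - [0, 0, 0, 0, 0, -90, 1]
    - [0, 0, 0, 0, 0, -130, 1]
    - [0, 0, 0, 0, 0, -170, 1]
    - [0, 0, 0, 0, 0, -200, 1]
    - [0, 0, 0, 0, 0, -200, 1]
    - [0, 0, 0, 0, 0, -200, 1]

```text
time_s: 21.9
ee_pos: [407.7, -198.3, 302.1]
ee_rot: [179.6, 40.1, 109.7]
force: [-0.5, -0.3, -0.0]
gripper_width: 91.5
gripper_force: 0.0
```

```bash
python3 - <<'E'
from h import *
s=state();print(s['ee_pos'],s['force'])
t=grab_frame("top")[:,:,::-1];sd=grab_frame("side")[:,:,::-1];cv2.imwrite('pics/c8.png',np.hstack([cv2.resize(sd[40:330,120:320],None,fx=1.9,fy=1.9),cv2.resize(t[90:235,130:430],(410,551))]) if 0 else cv2.resize(np.hstack([sd[40:330,120:320],t[40:330,130:320]]),None,fx=2,fy=2))
E
```

```text
[ 407.74373914 -198.26682799  302.1291426 ] [-0.52113512 -0.25396453 -0.00186786]
```

View pics/c8.png

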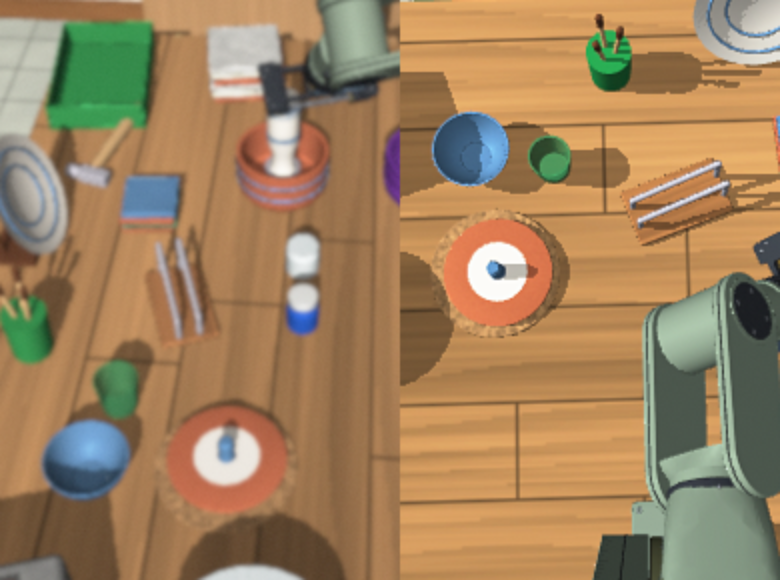

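The lid lies flat and centred on the mat, at (228,458) left and (497,271) right. The vase stands upright in the crock at (283,150), the gripper is clear, and the bystanders in view look undisturbed. Handing in.

```bash
python3 -c "
from workcell import workorder
print(workorder.job_done())"
```

```text
the job is handed in; nothing more can be done
None
```

The lid lies flat, knob up, on the cork mat and the vase stands upside down over the peg in the crock; both are released, and the job was handed in at about 22 s with no verdict returned.

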